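# Line up the bench pots by height

### The arm

A 6-joint arm with a two-finger parallel gripper is mounted at the origin on a cart in front of the work surface, level with it; the furniture and walls round the work are solid. World frame = base frame: x ahead of the robot, y to its left, z up, the work surface at z = 0. Lengths are in m, angles in rad, forces in N, time in s.
With the tool pointing down it reaches from about 0.375 to 0.9 m from the base axis. Payload 3.1 kg.
Tool frame: the origin (TCP) lies midway between the tips of the shut fingers; the grasp point (between the pads) lies 19 mm behind it; z points along the fingers, y is the line along which they close (so a half turn about z gives the same grasp; the last joint's range is limited). The gripper opens to 85 mm and grips with 20 to 120 N. Pads are 22 mm wide; open, the fingers measure 114 mm over their backs; the gripper's body (76 mm by 85 mm) begins 54 mm behind the grasp point. The pads swing forward as they close: fully open they stand 13 mm farther back than shut.
Start: joints at [1.099, 0.527, 1.433, -0, 1.181, -0.178], TCP at [0.18, 0.598, 0.231] pointing down, gripper open.
Joint ranges: [-3.08, 3.08], [-0.75, 2.2], [0.22, 2.44], [-1.43, 4.57], [0, 2.65], [-2.85, 2.85]. Speed limits (rad/s): [2.79, 2.79, 3.14, 3.14, 3.14, 3.14].

### API

Orientations are given as a unit quaternion [x, y, z, w].
In Python, from station import manip gives the robot as it stands.
- The arm moves only by the tool step_arm, never from a script. Its argument "targets" is text: rows parted by semicolons, each of 4 numbers parted by spaces: the shift along the tool's x, y, z in mm, then the turn about the tool's z in degrees. A call has 1 to 12 rows; each row is the pose to reach, as a shift and turn from the pose commanded when the call began, along the tool's axes at that moment; what a row does not reach only later rows make up. A row lasts 1/10 s, in which the tool goes at most 50 mm and 8.59 degrees, less where a joint would pass 70% of its speed; a pose out of reach is approached as far as the arm can. A call with a gripper value outside its range is refused whole. "gripper" is the closure, from 0 (fully open) to 1 (shut), set as the call begins (left out, the last holds). The fingers move at their own pace and stop on an object; "squeeze" is the grip in N (left out, the last holds). Time passes only in rows, so rows that repeat a pose let the fingers close. It gives the time, the measured TCP pose, the force, the opening and the grip force at its end, in the units of the state.
- manip.sense(): the state, without advancing time (a new reading comes with each control period).
- manip.snapshot(name): name is "side" or "top" or "wrist"; returns the picture (384x512x3 uint8, red, green, blue); there is no depth.
- manip.get_calibration(name): a dict with "fov_y" (degrees; the focal length in pixels is half the picture's height over the tangent of half this angle, whatever the lens; pixels are square), "cx", "cy" (the principal point, pixels), "k1" (the pictures are not rectified: a ray, as slopes to the right and down, at radius r is drawn at 1 + k1 r^2 times it, then the intrinsics apply), "extrinsics" (4x4, takes a point from camera to world coordinates); the wrist camera has in their place "tool_from_camera" (4x4, takes a point from camera to tool coordinates, whose origin is the TCP and whose axes are the flange's). Camera axes: x right, y down, z forward; pixel columns grow to the right and rows downward; lengths in m; the calibration is good to about 2 mm. A picture is of the moment at which its call begins: read the wrist's pose just before it. get_calibration takes no time and is no camera call.
- manip.sign_off(): hands the job in; it is judged then, once.
Trained networks look in the newest picture that a camera, given by its name, has taken for a name from the list of things; names that differ only in an ending like _2 or _b are one class to them, and where a whole thing is asked for, a point or a joint stands for the part that bears it (a point fixed in the world has none). Each returns a list of dicts, best first, with "p" (0 to 1); they miss things now and then, are a little off and sometimes report something else, mostly with a low value. They report only what shows in the picture. A call takes as long as a camera call.
- manip.recognise(camera, query): "position" ([column, row] in pixels, amid what is visible of it).
- manip.masks_of(camera, query): "pixels" (384x512 bool, what is visible of it) and "position" ([column, row] in pixels, amid what is visible of it).
- manip.mark_of(camera, query): "position" ([column, row] in pixels: a listed point, or the origin of a listed thing).
The state is a dict: "t": time; "q": joint angles; "qd": joint speeds; "tau": joint torques, N m; "tcp_pos": TCP position; "tool_rot": TCP orientation; "force": force on the tool from outside, world axes, zero at the start; "ft_torque": the same for the moment, N m; "finger_gap": opening from 0.0 (shut) to 1.0 (fully open); "gripper_force": force on a finger pad.
Only numpy, scipy, OpenCV 4.12 (cv2) and the standard library are available. Lean on these libraries where they do the work, as an engineer would, in place of code of your own. Each camera call takes 0.05 s, during which the arm holds its last target. There are 200 camera calls.

### The job

Tidy the four pots (round tin, boxwood pot, black jar, clamp-lid pot) onto the raised wooden shelf: stand one upright in the middle of each felt disc, so that they step up in height along the row, the shortest on the disc next to the brass knob and the tallest at the other end. Set each pot down instead of letting it fall, and leave the eyeglass and the magnifier where they are.

Things in the scene. Friction and masses are not known exactly. Their poses are not given: they have to be found in the camera images.
- round_tin: low round aluminium tin with a ribbed lid, loose, 36 mm diameter, 19 mm high, standing upright on the worktop (z = 0). Origin: centre of its underside; z points up out of its top, the turn about z does not matter
- boxwood_pot: small turned pale-boxwood pot with a waist and a little knob on top (cap fixed), loose, 31 mm diameter at its widest, 32 mm high, standing upright on the worktop; may be gripped as a plain 31 mm cylinder. Origin: centre of its underside; z points up out of its top, the turn about z does not matter
- black_jar: plain black cylindrical jar (lid fixed), loose, 32 mm diameter, 45 mm high, standing upright on the worktop. Origin: centre of its underside; z points up out of its top, the turn about z does not matter
- strap_pot: blue-grey metal pot with a brass foot and a clamp bar over its fixed lid (the clamp-lid pot), loose, body 60 mm diameter, 59 mm high to the top of the clamp screw; the solid body that can be gripped ends 43 mm above its underside; standing upright on the worktop. Origin: centre of its underside; z points up out of its top, the turn about z does not matter
- disc_a: one of four alike grey felt discs, 64 mm across, 2 mm thick, fixed on the raised wooden shelf in a straight row at 70 mm spacing; which of the four places in the row this one has varies. Origin: centre of its underside, 95 mm above the worktop; its top is 97 mm above the worktop. z is up
- disc_b: one of four alike grey felt discs, 64 mm across, 2 mm thick, fixed on the raised wooden shelf in a straight row at 70 mm spacing; which of the four places in the row this one has varies. Origin: centre of its underside, 95 mm above the worktop; its top is 97 mm above the worktop. z is up
- disc_c: one of four alike grey felt discs, 64 mm across, 2 mm thick, fixed on the raised wooden shelf in a straight row at 70 mm spacing; which of the four places in the row this one has varies. Origin: centre of its underside, 95 mm above the worktop; its top is 97 mm above the worktop. z is up
- disc_d: one of four alike grey felt discs, 64 mm across, 2 mm thick, fixed on the raised wooden shelf in a straight row at 70 mm spacing; which of the four places in the row this one has varies. Origin: centre of its underside, 95 mm above the worktop; its top is 97 mm above the worktop. z is up
- knob: small turned brass knob, 18 mm diameter, 18 mm high, fixed on the shelf in line with the row of discs beyond one end of it: 45 mm from the centre of the nearest disc, 115, 185 and 255 mm from the others; at which end it stands varies (a flat dark wooden bar, 45x9x8 mm, marks the other end). Origin: centre of its underside, 95 mm above the worktop
- shelf_stand: raised shelf that carries the discs: pale wooden board, 330 mm long (along the row), 85 mm deep, 10 mm thick, fixed on two steel posts over fixed bench clutter (up to 81 mm high), which begins in places already at x = 0.45, just behind the pots; a lamp hangs to its right (y < -0.08), a lathe stands to its left (y > 0.32). Origin: on the worktop under the middle of the board, z = 0; y runs along the row, z up; the top of the board is 95 mm above it
- eyeglass: black watchmaker's eyeglass standing on its wide end, 36 mm diameter, 31 mm high, loose; to be left alone. Origin: centre of its underside
- magnifier: round hand magnifier with a dark handle, lying flat, 56x116x12 mm, loose; to be left alone. Origin: centre of its underside; its long axis is y

How it is judged:
By the outcome, as a careful person would: the job done as asked, in the order asked, and still so for the second after the job is handed in, with the robot touching nothing.
It also fails if it takes over 96 s, if anything falls off the work surface, if the arm or the gripper's body presses on something with over 40 N, if the wrist force passes 120 N, or if a joint passes its speed limit or range.

## Working session

There is one attempt and no reset: what is moved stays moved. The work goes in short steps, Python scripts to look and compute and a tool call to move; the robot and the scene stay as the last step left them, time stands still between calls to the robot, and variables do not carry over. Pictures are saved under pics/ and viewed, at most 17 in all, crops included, and the job is handed in when it is done.

Besides the shell and the picture viewer there is one more tool, called after ">>>" by a JSON object that holds its "name" and its "arguments", one argument or row to a line. step_arm: Moves the arm, as the interface text tells. Its arguments: {"type":"object","properties":{"targets":{"type":"string"},"gripper":{"type":"number"},"squeeze":{"type":"number"}},"required":["targets"]}

```bash
mkdir -p pics
cat > h.py <<'E'
import numpy as np, cv2
from scipy.spatial.transform import Rotation as R
from station import manip
def cam(name, s=None):
    c=manip.get_calibration(name); f=192/np.tan(np.radians(c["fov_y"]/2))
    if name=="wrist":
        s=s or manip.sense(); T=np.eye(4); T[:3,:3]=R.from_quat(s["tool_rot"]).as_matrix(); T[:3,3]=s["tcp_pos"]
        E=T@np.array(c["tool_from_camera"])
    else: E=np.array(c["extrinsics"])
    return c,f,E
def ray(name,px,s=None):
    c,f,E=cam(name,s); d=np.array([(px[0]-c["cx"])/f,(px[1]-c["cy"])/f]); u=d.copy()
    for _ in range(20): u=d/(1+c["k1"]*(u@u))
    return E[:3,3],E[:3,:3]@np.array([u[0],u[1],1])
def at_z(name,px,z,s=None):
    o,d=ray(name,px,s); return o+d*(z-o[2])/d[2]
def snap(name,fn=None):
    s=manip.sense(); im=manip.snapshot(name)
    if fn: cv2.imwrite("pics/"+fn,cv2.cvtColor(im,cv2.COLOR_RGB2BGR))
    return s,im
E
python3 - <<'E'
from h import *
s=manip.sense(); print(s["tcp_pos"],s["tool_rot"],s["t"])
print(R.from_quat(s["tool_rot"]).as_matrix().round(3))
H=dict(round_tin=.0,boxwood_pot=0,black_jar=0,strap_pot=0,eyeglass=0,magnifier=0,disc_a=.095,knob=.095)
for c in("top","side"):
    snap(c,c+"1.png"); print(c,cam(c)[2][:3,3].round(3))
    for n,z in H.items():
        for r in manip.mark_of(c,n)[:5]:
            if r["p"]>.2: print(n,round(r["p"],2),np.round(r["position"]),at_z(c,r["position"],z).round(3))
E
```

```text
[0.18002492 0.59774371 0.23033105] [ 1.45850085e-01  9.89306084e-01 -1.05312618e-03 -3.40620279e-04] 0.0
[[-0.957  0.289 -0.001]
 [ 0.289  0.957 -0.002]
 [ 0.    -0.002 -1.   ]]
top [0.395 0.142 1.129]
round_tin 0.65 [306. 236.] [ 0.422 -0.     0.   ]
boxwood_pot 0.7 [156. 236.] [0.424 0.408 0.   ]
boxwood_pot 0.62 [271. 238.] [0.417 0.096 0.   ]
boxwood_pot 0.39 [213. 160.] [0.631 0.255 0.   ]
black_jar 0.63 [221. 244.] [0.401 0.23  0.   ]
strap_pot 0.63 [195. 255.] [0.373 0.3   0.   ]
strap_pot 0.6 [270. 154.] [0.649 0.095 0.   ]
eyeglass 0.55 [156. 235.] [0.426 0.409 0.   ]
magnifier 0.94 [363. 248.] [ 0.389 -0.158  0.   ]
magnifier 0.38 [300. 156.] [0.644 0.013 0.   ]
disc_a 0.94 [298. 157.] [0.62  0.028 0.095]
disc_a 0.8 [240. 160.] [0.613 0.175 0.095]
disc_a 0.72 [214. 162.] [0.608 0.243 0.095]
knob 0.54 [314. 156.] [ 0.623 -0.014  0.095]
side [0.541 0.995 0.648]
round_tin 0.55 [286. 197.] [0.429 0.008 0.   ]
boxwood_pot 0.51 [295. 218.] [0.414 0.101 0.   ]
black_jar 0.62 [310. 248.] [0.393 0.215 0.   ]
black_jar 0.49 [210. 164.] [ 0.634 -0.175  0.   ]
strap_pot 0.98 [327. 276.] [0.37  0.303 0.   ]
eyeglass 0.54 [306. 314.] [0.425 0.404 0.   ]
magnifier 0.72 [290. 165.] [ 0.402 -0.162  0.   ]
disc_a 0.69 [207. 184.] [0.623 0.092 0.095]
disc_a 0.67 [205. 202.] [0.622 0.166 0.095]
disc_a 0.63 [204. 222.] [0.618 0.24  0.095]
disc_a 0.51 [207. 174.] [0.624 0.048 0.095]
knob 0.47 [210. 166.] [0.62  0.009 0.095]
```

View pics/top1.png

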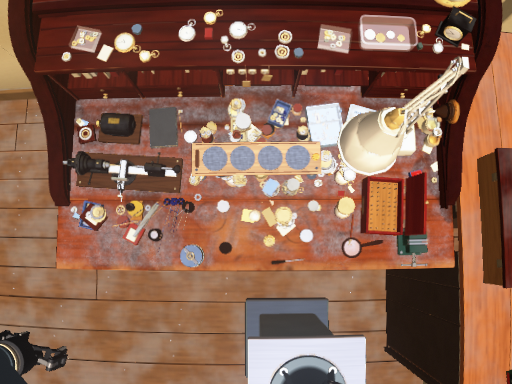

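View pics/side1.png

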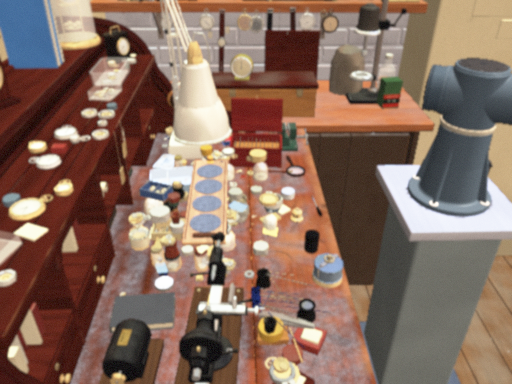

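Run:
```python
import cv2,numpy as np
a=cv2.imread("pics/top1.png")[135:275,180:330]; a=cv2.resize(a,None,fx=4,fy=4,interpolation=cv2.INTER_CUBIC)
cv2.imwrite("pics/c1.png",a)
```

```text
(no output)
```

View pics/c1.png

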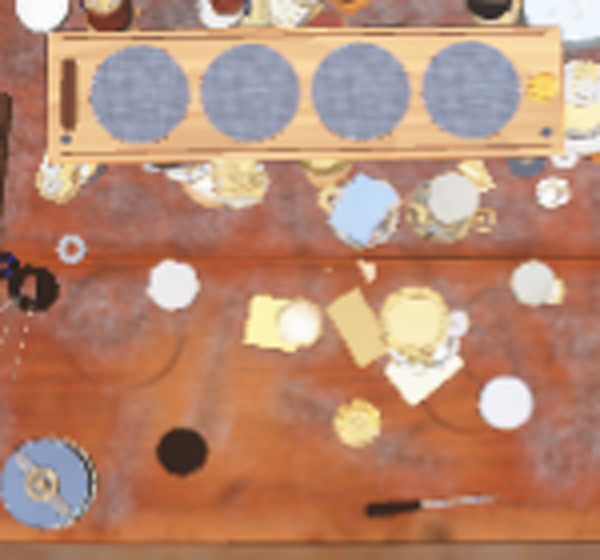

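Run:
```python
from h import *
for n,p,z in [("dA",(471,88),.097),("dB",(361,91),.097),("dC",(250,92),.097),("dD",(140,93),.097),("knob",(543,87),.113),("bar",(68,94),.1),
 ("tin",(506,403),.019),("box",(358,423),.028),("jar",(182,451),.045),("strap",(45,483),.048)]:
    q=np.array([180,135])+(np.array(p)+.5)/4-.5
    print(n,at_z("top",q,z).round(4))
s=manip.sense();print(cam("wrist")[0]["tool_from_camera"], cam("wrist")[1])
```

```text
dA [0.6205 0.0304 0.097 ]
dB [0.6185 0.1002 0.097 ]
dC [0.618  0.1705 0.097 ]
dD [0.6176 0.2402 0.097 ]
knob [ 0.6177 -0.0131  0.113 ]
bar [0.6165 0.2856 0.1   ]
tin [0.4236 0.0018 0.019 ]
box [0.4106 0.1009 0.028 ]
jar [0.3925 0.2156 0.045 ]
strap [0.3716 0.3041 0.048 ]
[[ 4.89182628e-04 -9.49774102e-01 -3.12935960e-01  7.86744686e-02]
 [ 9.99999877e-01  4.37572268e-04  2.35152777e-04 -8.87114280e-04]
 [-8.64099196e-05 -3.12936037e-01  9.49774199e-01 -1.42580579e-01]
 [ 0.00000000e+00  0.00000000e+00  0.00000000e+00  1.00000000e+00]] 320.4976105783995
```

```bash
cat >> h.py <<'E'
def go(p,ang=0,s=None):
    "shift in tool mm and turn deg to TCP p with tool y at world angle ang"
    s=s or manip.sense(); M=R.from_quat(s["tool_rot"]).as_matrix()
    d=M.T@(np.array(p)-s["tcp_pos"])*1000
    a=np.degrees(np.arctan2(M[1,1],M[0,1])); return d.round(1),round(a-ang,1)
E
python3 -c "
from h import *
print(go([.3716,.3041,.18]))"
```

```text
(array([-268. , -226.6,   51.4]), np.float64(73.2))
```

>>> {"name": "step_arm", "arguments": {
  "targets": "-268 -226.6 51 73.2;-268 -226.6 51 73.2;-268 -226.6 51 73.2;-268 -226.6 51 73.2;-268 -226.6 51 73.2;-268 -226.6 51 73.2;-268 -226.6 51 73.2;-268 -226.6 51 73.2;-268 -226.6 51 73.2;-268 -226.6 51 73.2;-268 -226.6 51 73.2;-268 -226.6 51 73.2",
  "gripper": 0,
  "squeeze": 40
}}

```text
t: 2.1
tcp_pos: [0.3714, 0.3045, 0.1804]
tool_rot: [0.706, 0.708, 0.0, 0.0]
force: [0.0, -0.1, -0.1]
finger_gap: 1.0
gripper_force: 0.0
```

Run:
```python
from h import *
s,_=snap("wrist","w1.png"); print(s["tcp_pos"],s["t"])
print(R.from_quat(s["tool_rot"]).as_matrix().round(3))
for n,z in (("strap_pot",0),("black_jar",0)):
  for r in manip.mark_of("wrist",n)[:2]: print(n,r["p"],r["position"],at_z("wrist",r["position"],z,s))
  for r in manip.masks_of("wrist",n)[:2]: print(n,r["p"],r["position"],at_z("wrist",r["position"],.04,s))
print(go([.3716,.3041,.03]))
```

```text
[0.3713702  0.3044844  0.18044378] 2.1
[[-0.002  1.     0.   ]
 [ 1.     0.002  0.   ]
 [ 0.     0.    -1.   ]]
strap_pot 0.57 [254.6, 165.8] [0.37411909 0.30403738 0.        ]
strap_pot 0.65 [252.0, 174.1] [0.37154074 0.30605546 0.04      ]
black_jar 0.71 [272.6, 244.0] [0.39469961 0.21396426 0.        ]
black_jar 0.76 [274.4, 254.5] [0.39396108 0.22330131 0.04      ]
(array([ -0.3,   0.2, 150.3]), np.float64(0.1))
```

View pics/w1.png

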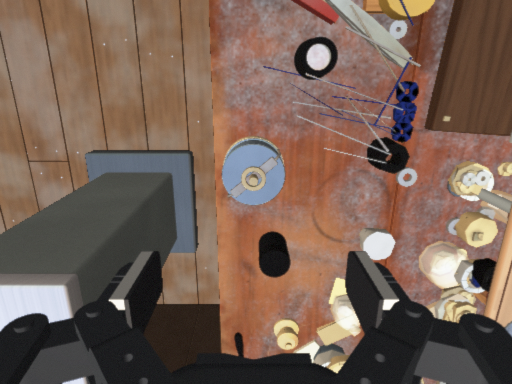

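>>> {"name": "step_arm", "arguments": {
  "targets": "0 1 40 0.1;0 1 80 0.1;0 1 120 0.1;0 1 150 0.1;0 1 165 0.1;0 1 175 0.1;0 1 175 0.1;0 1 175 0.1"
}}

```text
t: 3.15
tcp_pos: [0.3729, 0.3044, 0.0057]
tool_rot: [0.707, 0.707, 0.0, 0.0]
force: [0.0, -0.1, 0.4]
finger_gap: 1.003
gripper_force: 0.0
```

>>> {"name": "step_arm", "arguments": {
  "targets": "0 0 0 0;0 0 0 0;0 0 0 0;0 0 0 0;0 0 0 0;0 0 0 0;0 0 0 0;0 0 0 0",
  "gripper": 1,
  "squeeze": 50
}}

```text
t: 3.95
tcp_pos: [0.373, 0.3044, 0.0068]
tool_rot: [0.708, 0.707, 0.001, 0.0]
force: [-0.8, 0.8, 6.9]
finger_gap: 0.664
gripper_force: 52.7
```

>>> {"name": "step_arm", "arguments": {
  "targets": "0 0 -10 0;0 0 -30 0;0 0 -60 0;0 0 -90 0;0 0 -120 0;0 0 -140 0;0 0 -150 0;0 0 -150 0;0 0 -150 0"
}}

```text
t: 4.85
tcp_pos: [0.372, 0.3038, 0.155]
tool_rot: [0.708, 0.707, -0.0, -0.0]
force: [-0.5, -1.5, -1.9]
finger_gap: 0.664
gripper_force: 54.0
```

Run:
```python
from h import *
s,_=snap("wrist","w2.png"); print(s["tcp_pos"],s["t"],s["force"])
for r in manip.mark_of("wrist","strap_pot")[:1]: print(r["p"],r["position"])
for r in manip.mark_of("wrist","disc_a")[:4]: print(r["p"],r["position"],at_z("wrist",r["position"],.095,s))
print(go([.6185,.2403,.157]))
```

```text
[0.37202718 0.30379227 0.15496292] 4.85 [-0.4788076  -1.46509864 -1.89853833]
0.7 [251.2, 248.3]
(array([-63. , 246.8,  -3.4]), np.float64(-0.1))
```

View pics/w2.png

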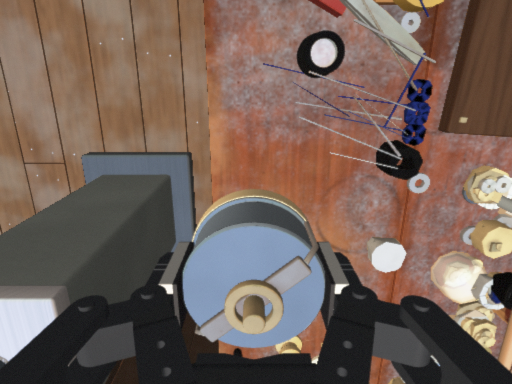

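Run:
```python
from h import *
for z in (.043,.047): print((at_z("wrist",(255,282),.148+z)-manip.sense()["tcp_pos"])*1000)
```

```text
[ 1.9590609   7.19953803 36.84062821]
[ 1.94479307  9.91875827 40.84062821]
```

>>> {"name": "step_arm", "arguments": {
  "targets": "-5 20 -3 0;-15 55 -3 0;-25 95 -3 0;-35 135 -3 0;-45 175 -3 0;-55 215 -3 0;-62 240 -3 0;-63 247 -3 0;-63 247 -3 0;-63 247 -3 0"
}}

```text
t: 6.0
tcp_pos: [0.6172, 0.2411, 0.1571]
tool_rot: [0.707, 0.707, -0.002, -0.001]
force: [-1.0, 1.0, -0.1]
finger_gap: 0.663
gripper_force: 54.0
```

Run:
```python
from h import *
s,_=snap("wrist","w3.png"); print(s["tcp_pos"],s["t"],s["force"])
for c in("wrist","top"):
  if c=="top": snap(c,"top2.png")
  for n in("disc_a","strap_pot"):
    for r in manip.mark_of(c,n)[:4]:
      if r["p"]>.3: print(c,n,r["p"],r["position"],at_z(c,r["position"],.095 if n[0]=="d" else s["tcp_pos"][2]-.007,s))
for r in manip.masks_of("wrist","disc_a")[:4]: print(r["p"],r["position"],at_z("wrist",r["position"],.097,s))
print(go([.6185,.2403,.1058]))
```

```text
[0.61720414 0.24107769 0.15711964] 6.0 [-1.01930753  1.03507545 -0.06832638]
wrist disc_a 0.58 [255.1, 367.6] [0.61964539 0.09930453 0.095     ]
wrist strap_pot 0.68 [250.1, 247.2] [0.6167393  0.23958567 0.15011964]
top disc_a 0.93 [267.7, 155.2] [0.62460191 0.10563586 0.095     ]
top disc_a 0.73 [298.1, 157.7] [0.61813031 0.02839484 0.095     ]
top disc_a 0.55 [242.0, 158.5] [0.61615045 0.17084892 0.095     ]
0.81 [255.1, 350.9] [0.61961601 0.11860629 0.097     ]
0.78 [256.1, 184.8] [0.62008964 0.25720654 0.097     ]
(array([-0.9, -0.4, 52.8]), np.float64(-0.0))
```

View pics/w3.png

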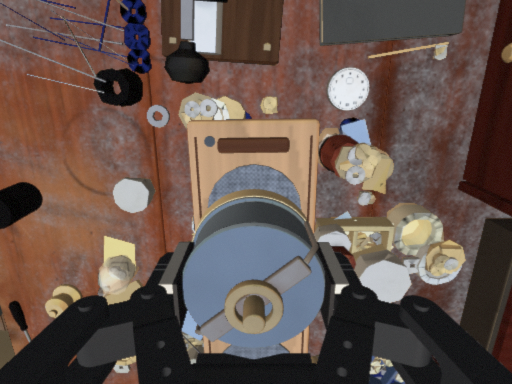

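Run:
```python
from h import *
t=manip.sense()["tcp_pos"]
print((at_z("wrist",(252,191),t[2]-.005)-t)*1000)
for n in("strap_pot",):
  m=manip.masks_of("wrist",n)[0]["pixels"]; ys,xs=np.where(m); print(xs.min(),xs.max(),ys.min(),ys.max())
a=cv2.imread("pics/top2.png")[135:205,170:330]; cv2.imwrite("pics/c2.png",cv2.resize(a,None,fx=5,fy=5,interpolation=cv2.INTER_CUBIC))
```

```text
[ 0.60880861 30.05099375 -5.        ]
183 324 189 347
```

View pics/c2.png

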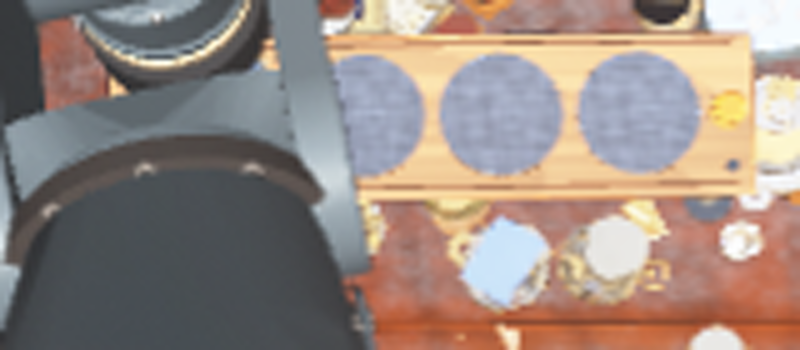

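>>> {"name": "step_arm", "arguments": {
  "targets": "-2.5 1 20 0;-2.5 1 35 0;-2.5 1 42 0;-2.5 1 46 0;-2.5 1 48 0;-2.5 1 50 0;-2.5 1 50 0;-2.5 1 50 0"
}}

```text
t: 7.2
tcp_pos: [0.6208, 0.2384, 0.1088]
tool_rot: [0.708, 0.707, 0.0, 0.0]
force: [0.2, 0.0, -1.4]
finger_gap: 0.657
gripper_force: 54.0
```

>>> {"name": "step_arm", "arguments": {
  "targets": "0 0 1 0;0 0 2 0;0 0 2 0"
}}

```text
t: 7.5
tcp_pos: [0.6204, 0.2382, 0.1063]
tool_rot: [0.708, 0.707, -0.0, -0.0]
force: [-0.8, 0.2, -1.9]
finger_gap: 0.664
gripper_force: 54.0
```

>>> {"name": "step_arm", "arguments": {
  "targets": "0 -1.5 1 0;0 -1.5 2 0;0 -1.5 2 0"
}}

```text
t: 7.8
tcp_pos: [0.6187, 0.2382, 0.1041]
tool_rot: [0.708, 0.707, -0.0, -0.0]
force: [-1.1, -0.3, -1.0]
finger_gap: 0.665
gripper_force: 54.0
```

>>> {"name": "step_arm", "arguments": {
  "targets": "0 0 0.5 0;0 0 1 0;0 0 1 0"
}}

```text
t: 8.1
tcp_pos: [0.619, 0.2383, 0.1039]
tool_rot: [0.708, 0.707, 0.0, 0.0]
force: [-2.3, -1.2, 2.4]
finger_gap: 0.663
gripper_force: 54.4
```

>>> {"name": "step_arm", "arguments": {
  "targets": "0 0 1 0;0 0 1 0"
}}

```text
t: 8.3
tcp_pos: [0.619, 0.2383, 0.1038]
tool_rot: [0.708, 0.707, 0.0, 0.0]
force: [-4.2, -1.5, 8.1]
finger_gap: 0.664
gripper_force: 54.9
```

>>> {"name": "step_arm", "arguments": {
  "targets": "0 0 0 0;0 0 0 0;0 0 0 0;0 0 0 0;0 0 0 0;0 0 0 0",
  "gripper": 0
}}

```text
t: 8.9
tcp_pos: [0.619, 0.2383, 0.1021]
tool_rot: [0.708, 0.707, -0.0, -0.0]
force: [0.4, -0.5, 0.2]
finger_gap: 1.002
gripper_force: 0.0
```

>>> {"name": "step_arm", "arguments": {
  "targets": "0 0 -20 0;0 0 -60 0;0 0 -100 0;0 0 -100 0;0 0 -100 0"
}}

```text
t: 9.4
tcp_pos: [0.6195, 0.2384, 0.2038]
tool_rot: [0.708, 0.707, 0.001, 0.001]
force: [-0.5, -1.0, -0.3]
finger_gap: 1.002
gripper_force: 0.0
```

Run:
```python
from h import *
s,_=snap("wrist","w4.png"); print(s["tcp_pos"],s["t"],s["force"])
for n in("disc_a","strap_pot"):
    for r in manip.mark_of("wrist",n)[:4]:
      if r["p"]>.3: print(n,r["p"],r["position"],at_z("wrist",r["position"],.095 if n[0]=="d" else .097,s))
print(go([.3935,.2155,.2],0))
```

```text
[0.61954321 0.23838369 0.20375499] 9.4 [-0.46016469 -1.01563231 -0.32979089]
disc_a 0.83 [250.5, 263.5] [0.61858294 0.16608684 0.095     ]
disc_a 0.78 [251.5, 325.1] [0.61929535 0.09898346 0.095     ]
strap_pot 0.77 [247.5, 188.4] [0.6164005  0.23710215 0.097     ]
(array([ -22.8, -224.3,    1.4]), np.float64(-0.1))
```

View pics/w4.png

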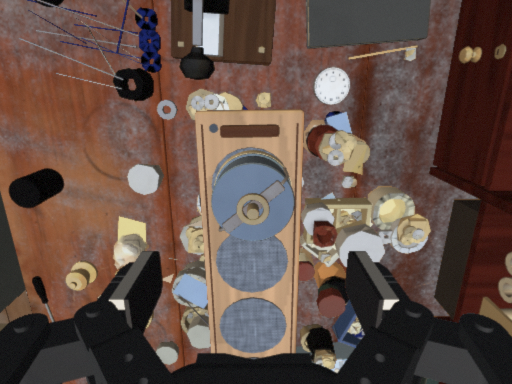

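>>> {"name": "step_arm", "arguments": {
  "targets": "-5 -50 0 0;-10 -100 0 0;-15 -150 0 0;-20 -195 0 0;-23 -220 10 0;-23 -224 20 0;-23 -224 20 0;-23 -224 20 0"
}}

```text
t: 10.35
tcp_pos: [0.3952, 0.2156, 0.1818]
tool_rot: [0.708, 0.707, -0.0, -0.0]
force: [0.5, 0.1, 0.3]
finger_gap: 1.0
gripper_force: 0.0
```

Run:
```python
from h import *
s,_=snap("wrist","w5.png"); print(s["tcp_pos"],s["t"])
for n in("black_jar","boxwood_pot","round_tin"):
    for r in manip.mark_of("wrist",n)[:2]:
      if r["p"]>.3: print(n,r["p"],r["position"],at_z("wrist",r["position"],0,s))
print(go([.3935,.2150,.004],0))
```

```text
[0.39523437 0.21556898 0.18183234] 10.35
black_jar 0.92 [251.8, 166.3] [0.39487561 0.21416609 0.        ]
boxwood_pot 0.84 [269.4, 264.9] [0.41490234 0.09729295 0.        ]
round_tin 0.76 [278.8, 335.8] [ 0.42817458 -0.00395463  0.        ]
(array([ -0.7,  -2.7, 178.4]), np.float64(-0.1))
```

>>> {"name": "step_arm", "arguments": {
  "targets": "-1 -1 40 0;-1 -1 80 0;-1 -1 120 0;-1 -1 150 0;-1 -1 168 0;-1 -1 177 0;-1 -1 177 0;-1 -1 177 0"
}}

```text
t: 11.35
tcp_pos: [0.3946, 0.2147, 0.0058]
tool_rot: [0.708, 0.707, 0.0, 0.0]
force: [0.3, -0.2, -0.3]
finger_gap: 0.998
gripper_force: 0.0
```

>>> {"name": "step_arm", "arguments": {
  "targets": "0 0 0 0;0 0 0 0;0 0 0 0;0 0 0 0;0 0 0 0;0 0 0 0;0 0 0 0;0 0 0 0;0 0 0 0;0 0 0 0",
  "gripper": 1,
  "squeeze": 40
}}

```text
t: 12.35
tcp_pos: [0.3941, 0.2146, 0.0059]
tool_rot: [0.708, 0.707, 0.0, 0.0]
force: [0.8, 0.4, 5.1]
finger_gap: 0.345
gripper_force: 39.2
```

>>> {"name": "step_arm", "arguments": {
  "targets": "0 0 -10 0;0 0 -30 0;0 0 -60 0;0 0 -100 0;0 0 -140 0;0 0 -165 0;0 0 -175 0;0 0 -175 0;0 0 -175 0"
}}

```text
t: 13.25
tcp_pos: [0.393, 0.2143, 0.1795]
tool_rot: [0.708, 0.707, -0.001, -0.0]
force: [-0.2, -0.7, -1.7]
finger_gap: 0.348
gripper_force: 39.6
```

Run:
```python
from h import *
s,_=snap("wrist","w6.png"); print(s["tcp_pos"],s["t"])
print(go([.6185,.1704,.18],0))
```

```text
[0.39303103 0.21430236 0.17952241] 13.25
(array([-43.5, 225.8,  -1.6]), np.float64(-0.1))
```

View pics/w6.png

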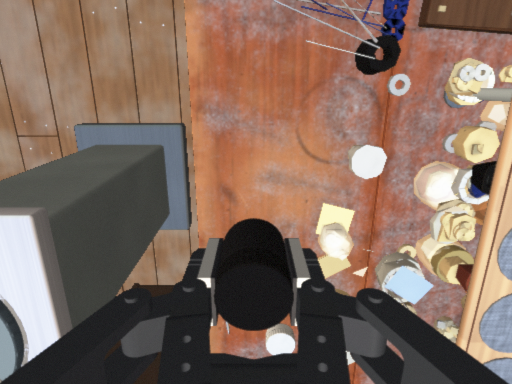

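>>> {"name": "step_arm", "arguments": {
  "targets": "-4 20 -2 0;-10 55 -2 0;-18 95 -2 0;-26 135 -2 0;-34 175 -2 0;-40 210 -2 0;-43 224 -2 0;-43.5 226 -2 0;-43.5 226 -2 0;-43.5 226 -2 0"
}}

```text
t: 14.3
tcp_pos: [0.6178, 0.171, 0.181]
tool_rot: [0.707, 0.707, -0.002, -0.001]
force: [-0.9, -0.8, -0.4]
finger_gap: 0.345
gripper_force: 39.7
```

Run:
```python
from h import *
s,_=snap("wrist","w7.png"); print(s["tcp_pos"],s["t"])
for n in("disc_a","black_jar"):
    for r in manip.mark_of("wrist",n)[:4]:
      if r["p"]>.3: print(n,r["p"],r["position"],at_z("wrist",r["position"],.095 if n[0]=="d" else s["tcp_pos"][2]-.006,s))
print(go([.6185,.1704,.103],0), cam("wrist")[0]["k1"])
```

```text
[0.61778973 0.17100742 0.18095382] 14.3
disc_a 0.9 [251.6, 199.4] [0.61744142 0.16757301 0.095     ]
disc_a 0.79 [255.6, 344.7] [0.62071494 0.02988613 0.095     ]
disc_a 0.55 [257.2, 103.4] [0.62145002 0.23785518 0.095     ]
black_jar 0.85 [251.8, 246.4] [0.61822229 0.17051958 0.17495382]
black_jar 0.37 [68.2, 226.0] [0.52505817 0.18195917 0.17495382]
(array([-0.8, -0.1, 79.2]), np.float64(-0.0)) -0.0007425747674785978
```

View pics/w7.png

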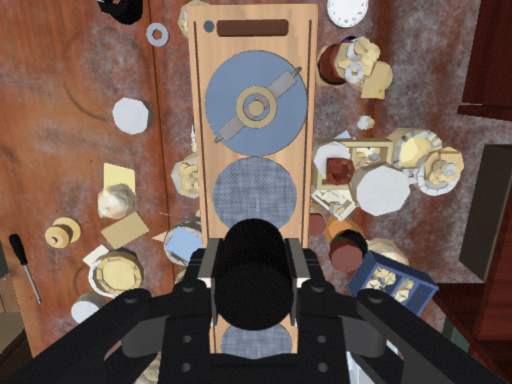

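>>> {"name": "step_arm", "arguments": {
  "targets": "-1.5 0.5 30 0;-1.5 0.5 55 0;-1.5 0.5 68 0;-1.5 0.5 73 0;-1.5 0.5 76 0;-1.5 0.5 77 0;-1.5 0.5 78 0;-1.5 0.5 78 0"
}}

```text
t: 15.25
tcp_pos: [0.6209, 0.1693, 0.1051]
tool_rot: [0.708, 0.707, 0.001, 0.0]
force: [0.5, 0.5, -0.6]
finger_gap: 0.345
gripper_force: 39.7
```

>>> {"name": "step_arm", "arguments": {
  "targets": "0 0 0.5 0;0 0 1 0;0 0 1 0"
}}

```text
t: 15.55
tcp_pos: [0.6204, 0.1692, 0.1034]
tool_rot: [0.708, 0.707, 0.0, 0.0]
force: [-0.2, -0.5, 0.0]
finger_gap: 0.35
gripper_force: 39.7
```

>>> {"name": "step_arm", "arguments": {
  "targets": "0.5 -1.5 0.5 0;0.5 -1.5 1 0;0.5 -1.5 1 0;0.5 -1.5 1 0"
}}

```text
t: 15.95
tcp_pos: [0.6192, 0.1698, 0.103]
tool_rot: [0.708, 0.707, 0.0, 0.0]
force: [-1.2, -0.8, 4.9]
finger_gap: 0.345
gripper_force: 40.2
```

>>> {"name": "step_arm", "arguments": {
  "targets": "0 0 0.5 0;0 0 0.5 0"
}}

```text
t: 16.15
tcp_pos: [0.6192, 0.1697, 0.1029]
tool_rot: [0.708, 0.707, 0.0, 0.0]
force: [-1.6, -1.6, 7.8]
finger_gap: 0.348
gripper_force: 40.4
```

>>> {"name": "step_arm", "arguments": {
  "targets": "0 0 0 0;0 0 0 0;0 0 0 0;0 0 0 0;0 0 0 0;0 0 0 0",
  "gripper": 0
}}

```text
t: 16.75
tcp_pos: [0.6188, 0.1698, 0.1016]
tool_rot: [0.708, 0.707, -0.0, -0.0]
force: [-0.4, 0.5, 0.9]
finger_gap: 1.003
gripper_force: 0.0
```

>>> {"name": "step_arm", "arguments": {
  "targets": "0 0 -20 0;0 0 -60 0;0 0 -100 0;0 0 -100 0;0 0 -100 0"
}}

```text
t: 17.25
tcp_pos: [0.6194, 0.1699, 0.2032]
tool_rot: [0.708, 0.707, 0.001, 0.001]
force: [-1.2, 0.8, -0.3]
finger_gap: 0.999
gripper_force: 0.0
```

Run:
```python
from h import *
print(go([.412,.100,.17],50))
```

```text
(array([ -70.1, -207.4,   32.6]), np.float64(-50.1))
```

>>> {"name": "step_arm", "arguments": {
  "targets": "-10 -40 0 0;-25 -85 0 -10;-40 -130 0 -20;-55 -170 5 -30;-68 -200 20 -40;-70 -207 33 -50;-70 -207 33 -50;-70 -207 33 -50;-70 -207 33 -50",
  "gripper": 0.32
}}

```text
t: 18.15
tcp_pos: [0.4115, 0.1, 0.1682]
tool_rot: [0.344, 0.939, -0.0, -0.001]
force: [0.6, -0.0, -0.6]
finger_gap: 0.68
gripper_force: 0.0
```

Run:
```python
from h import *
s,_=snap("wrist","w8.png"); print(s["tcp_pos"],s["t"],s["finger_gap"])
for n in("black_jar","boxwood_pot","round_tin","strap_pot"):
    for r in manip.mark_of("wrist",n)[:2]:
      if r["p"]>.3: print(n,r["p"],r["position"],at_z("wrist",r["position"],0 if n[0] in"br" else .097,s))
print(go([.412,.100,.001],50))
```

```text
[0.41147742 0.10000973 0.16821161] 18.15 0.6803976239741354
black_jar 0.78 [482.8, 332.1] [0.74227457 0.178878   0.        ]
boxwood_pot 0.56 [252.4, 168.8] [0.41143933 0.09844098 0.        ]
boxwood_pot 0.31 [191.6, 237.6] [ 4.27341726e-01 -4.93785490e-04  5.55111512e-17]
round_tin 0.75 [191.8, 239.2] [ 0.42885852 -0.00164468  0.        ]
(array([-0.000e+00, -1.000e-01,  1.678e+02]), np.float64(-0.1))
```

View pics/w8.png

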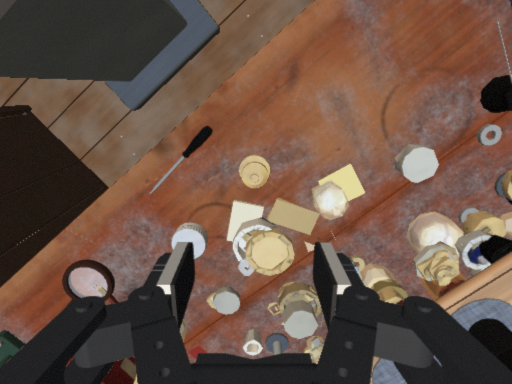

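>>> {"name": "step_arm", "arguments": {
  "targets": "0 0 40 0;0 0 80 0;0 0 120 0;0 0 145 0;0 0 160 0;0 0 167 0;0 0 168 0;0 0 168 0;0 0 168 0"
}}

```text
t: 19.3
tcp_pos: [0.4124, 0.1001, 0.0016]
tool_rot: [0.343, 0.939, 0.0, 0.001]
force: [-0.5, -0.3, 0.5]
finger_gap: 0.681
gripper_force: 0.0
```

>>> {"name": "step_arm", "arguments": {
  "targets": "0 0 0 0;0 0 0 0;0 0 0 0;0 0 0 0;0 0 0 0;0 0 0 0;0 0 0 0;0 0 0 0",
  "gripper": 1,
  "squeeze": 30
}}

```text
t: 20.1
tcp_pos: [0.4122, 0.1001, 0.0017]
tool_rot: [0.343, 0.939, 0.0, 0.001]
force: [-0.3, 0.4, 6.2]
finger_gap: 0.325
gripper_force: 29.1
```

>>> {"name": "step_arm", "arguments": {
  "targets": "0 0 -10 0;0 0 -30 0;0 0 -60 0;0 0 -100 0;0 0 -140 0;0 0 -165 0;0 0 -175 0;0 0 -175 0;0 0 -175 0"
}}

```text
t: 21.0
tcp_pos: [0.4109, 0.1, 0.1751]
tool_rot: [0.343, 0.939, -0.0, -0.001]
force: [-0.3, 0.2, -1.6]
finger_gap: 0.326
gripper_force: 29.6
```

Run:
```python
from h import *
s,_=snap("wrist","w9.png"); print(s["tcp_pos"],s["t"])
print(go([.6185,.1003,.175],0))
```

```text
[0.41089376 0.10001096 0.17513786] 21.0
(array([-158.8,  134.1,   -1. ]), np.float64(49.9))
```

View pics/w9.png

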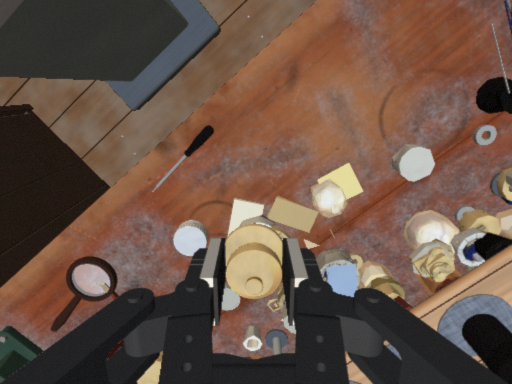

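>>> {"name": "step_arm", "arguments": {
  "targets": "-12 10 -2 4;-35 30 -2 12;-62 53 -2 20;-90 77 -2 28;-118 100 -2 36;-142 120 -2 43;-156 132 -2 49;-159 134 -2 50;-159 134 -2 50;-159 134 -2 50"
}}

```text
t: 22.05
tcp_pos: [0.6176, 0.1003, 0.1764]
tool_rot: [0.707, 0.707, -0.002, -0.002]
force: [-0.6, -0.3, -1.0]
finger_gap: 0.326
gripper_force: 29.6
```

Run:
```python
from h import *
s,_=snap("wrist","w10.png"); print(s["tcp_pos"],s["t"])
for n in("disc_a","boxwood_pot"):
    for r in manip.mark_of("wrist",n)[:4]:
      if r["p"]>.3: print(n,r["p"],r["position"],at_z("wrist",r["position"],.095 if n[0]=="d" else s["tcp_pos"][2]-.002,s))
print(go([.6185,.1003,.0987],0))
```

```text
[0.61756016 0.10027294 0.17637738] 22.05
disc_a 0.58 [254.6, 198.7] [0.61945229 0.09906788 0.095     ]
boxwood_pot 0.82 [253.1, 249.0] [0.61868091 0.10045733 0.17437738]
(array([-0. ,  0.2, 78.9]), np.float64(-0.0))
```

>>> {"name": "step_arm", "arguments": {
  "targets": "0 -1 30 0;0 -1 55 0;0 -1 68 0;0 -1 73 0;0 -1 75 0;0 -1 77 0;0 -1 77 0;0 -1 77 0"
}}

```text
t: 23.0
tcp_pos: [0.6193, 0.1002, 0.1017]
tool_rot: [0.708, 0.707, 0.001, 0.001]
force: [-0.5, 0.3, -0.3]
finger_gap: 0.327
gripper_force: 29.6
```

>>> {"name": "step_arm", "arguments": {
  "targets": "0 0 0.5 0;0 0 1 0;0 0 1.5 0;0 0 1.5 0"
}}

```text
t: 23.4
tcp_pos: [0.6187, 0.1002, 0.0993]
tool_rot: [0.708, 0.707, -0.0, -0.0]
force: [-0.4, 0.1, -0.9]
finger_gap: 0.324
gripper_force: 29.6
```

>>> {"name": "step_arm", "arguments": {
  "targets": "0 0 0.5 0;0 0 1 0;0 0 1 0"
}}

```text
t: 23.7
tcp_pos: [0.6188, 0.1002, 0.0988]
tool_rot: [0.708, 0.707, 0.0, 0.0]
force: [-0.9, -0.6, 2.6]
finger_gap: 0.327
gripper_force: 30.1
```

>>> {"name": "step_arm", "arguments": {
  "targets": "0 0 0.5 0;0 0 0.5 0"
}}

```text
t: 23.9
tcp_pos: [0.6188, 0.1002, 0.0987]
tool_rot: [0.708, 0.707, 0.0, 0.0]
force: [-1.2, -0.4, 6.3]
finger_gap: 0.329
gripper_force: 30.5
```

>>> {"name": "step_arm", "arguments": {
  "targets": "0 0 0 0;0 0 0 0;0 0 0 0;0 0 0 0;0 0 0 0;0 0 0 0",
  "gripper": 0
}}

```text
t: 24.5
tcp_pos: [0.6187, 0.1002, 0.0977]
tool_rot: [0.708, 0.707, -0.0, -0.0]
force: [0.9, 0.6, 0.4]
finger_gap: 1.001
gripper_force: 0.0
```

>>> {"name": "step_arm", "arguments": {
  "targets": "0 0 -20 0;0 0 -60 0;0 0 -100 0;0 0 -100 0;0 0 -100 0"
}}

```text
t: 25.0
tcp_pos: [0.6192, 0.1002, 0.199]
tool_rot: [0.708, 0.707, 0.001, 0.001]
force: [-1.1, 0.0, -0.9]
finger_gap: 1.0
gripper_force: 0.0
```

Run:
```python
from h import *
print(go([.425,0,.15],-70))
```

```text
(array([-100.4, -194.2,   48.5]), np.float64(69.9))
```

>>> {"name": "step_arm", "arguments": {
  "targets": "-20 -40 0 8;-45 -85 0 16;-70 -130 0 24;-90 -170 5 32;-100 -194 20 40;-100 -194 30 48;-100 -194 40 56;-100 -194 48 64;-100 -194 48 70;-100 -194 48 70;-100 -194 48 70",
  "gripper": 0.3
}}

```text
t: 26.1
tcp_pos: [0.4238, 0.0007, 0.149]
tool_rot: [0.985, 0.174, -0.001, -0.0]
force: [-0.6, 1.5, -0.3]
finger_gap: 0.699
gripper_force: 0.0
```

Run:
```python
from h import *
s,_=snap("wrist","w11.png"); print(s["tcp_pos"],s["t"],s["finger_gap"])
for r in manip.mark_of("wrist","round_tin")[:2]: print(r["p"],r["position"],at_z("wrist",r["position"],0,s))
for r in manip.masks_of("wrist","round_tin")[:1]: print(r["p"],r["position"],at_z("wrist",r["position"],.015,s))
print(go([.425,.000,-.002],-70))
```

```text
[0.42377008 0.00065116 0.14903359] 26.1 0.6993840656665654
0.95 [252.0, 175.5] [4.23608877e-01 3.45198540e-04 0.00000000e+00]
0.77 [254.8, 176.2] [ 0.42781397 -0.00087019  0.015     ]
(array([  0.4,   0.8, 151.6]), np.float64(-0.0))
```

View pics/w11.png

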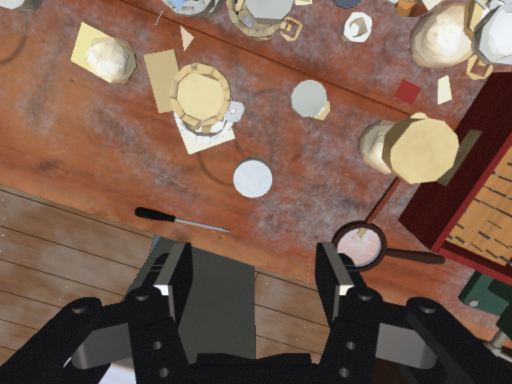

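>>> {"name": "step_arm", "arguments": {
  "targets": "0 1 40 0;0 1 80 0;0 1 115 0;0 1 135 0;0 1 142 0;0 1 146 0;0 1 147 0;0 1 147 0;0 1 147 0"
}}

```text
t: 27.15
tcp_pos: [0.4255, -0.0006, 0.0037]
tool_rot: [0.985, 0.173, 0.001, 0.0]
force: [1.2, 0.4, 0.3]
finger_gap: 0.698
gripper_force: 0.0
```

>>> {"name": "step_arm", "arguments": {
  "targets": "0 0 0 0;0 0 0 0;0 0 0 0;0 0 0 0;0 0 0 0;0 0 0 0;0 0 0 0;0 0 0 0",
  "gripper": 1,
  "squeeze": 30
}}

```text
t: 27.95
tcp_pos: [0.4252, -0.0006, 0.0035]
tool_rot: [0.985, 0.173, 0.001, 0.0]
force: [-0.1, 0.6, 6.0]
finger_gap: 0.385
gripper_force: 29.2
```

>>> {"name": "step_arm", "arguments": {
  "targets": "0 0 -10 0;0 0 -30 0;0 0 -60 0;0 0 -100 0;0 0 -140 0;0 0 -165 0;0 0 -175 0;0 0 -175 0;0 0 -175 0"
}}

```text
t: 28.85
tcp_pos: [0.4241, -0.0003, 0.1771]
tool_rot: [0.985, 0.173, -0.001, -0.0]
force: [-0.1, 0.9, -1.4]
finger_gap: 0.386
gripper_force: 30.1
```

Run:
```python
from h import *
s,_=snap("wrist","w12.png"); print(s["tcp_pos"],s["t"])
print(go([.6185,.0304,.175],0))
```

```text
[ 4.24111549e-01 -2.95251934e-04  1.77127702e-01] 28.85
(array([193.5,  37.5,   1.1]), np.float64(-70.1))
```

View pics/w12.png

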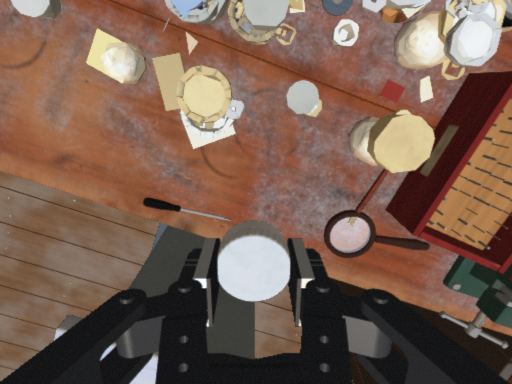

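>>> {"name": "step_arm", "arguments": {
  "targets": "15 3 0 -6;40 8 0 -14;70 14 0 -22;105 20 0 -30;140 27 0 -38;170 33 0 -46;188 37 0 -54;194 37 0 -62;194 37 0 -70;194 37 0 -70;194 37 0 -70"
}}

```text
t: 30.0
tcp_pos: [0.6189, 0.0309, 0.1758]
tool_rot: [0.709, 0.706, -0.001, -0.001]
force: [0.4, 0.9, -0.3]
finger_gap: 0.384
gripper_force: 30.1
```

Run:
```python
from h import *
s,_=snap("wrist","w13.png"); print(s["tcp_pos"],s["t"])
for n in("disc_a","round_tin"):
    for r in manip.mark_of("wrist",n)[:4]:
      if r["p"]>.3: print(n,r["p"],r["position"],at_z("wrist",r["position"],.095 if n[0]=="d" else s["tcp_pos"][2]-.0035,s))
print(go([.6185,.0304,.1005],0))
```

```text
[0.6188919  0.03091188 0.17583839] 30.0
disc_a 0.68 [252.6, 200.2] [0.61934913 0.0287523  0.095     ]
round_tin 0.95 [254.4, 250.3] [0.62067064 0.02953432 0.17233839]
(array([-0.4, -0.8, 76.6]), np.float64(-0.2))
```

>>> {"name": "step_arm", "arguments": {
  "targets": "-0.5 -1 30 0;-0.5 -1 55 0;-0.5 -1 66 0;-0.5 -1 71 0;-0.5 -1 73 0;-0.5 -1 75 0;-0.5 -1 75 0;-0.5 -1 75 0"
}}

```text
t: 30.95
tcp_pos: [0.6195, 0.0303, 0.1036]
tool_rot: [0.708, 0.707, 0.0, 0.001]
force: [1.3, -0.8, -0.4]
finger_gap: 0.38
gripper_force: 30.1
```

>>> {"name": "step_arm", "arguments": {
  "targets": "0 0 0.5 0;0 0 1 0;0 0 1 0"
}}

```text
t: 31.25
tcp_pos: [0.6189, 0.0303, 0.1019]
tool_rot: [0.708, 0.707, 0.0, 0.0]
force: [-0.1, 0.2, -0.4]
finger_gap: 0.385
gripper_force: 30.1
```

>>> {"name": "step_arm", "arguments": {
  "targets": "0 0 0.5 0;0 0 1 0;0 0 1.5 0;0 0 1.5 0"
}}

```text
t: 31.65
tcp_pos: [0.6189, 0.0303, 0.1006]
tool_rot: [0.708, 0.707, -0.0, 0.0]
force: [-1.0, 0.5, 3.1]
finger_gap: 0.381
gripper_force: 30.4
```

>>> {"name": "step_arm", "arguments": {
  "targets": "0 0 0.5 0;0 0 0.5 0"
}}

```text
t: 31.85
tcp_pos: [0.6189, 0.0304, 0.1006]
tool_rot: [0.708, 0.707, 0.0, 0.0]
force: [-1.1, -0.5, 5.7]
finger_gap: 0.384
gripper_force: 30.7
```

Set down; release, lift, and back off toward the robot.

>>> {"name": "step_arm", "arguments": {
  "targets": "0 0 0 0;0 0 0 0;0 0 0 0;0 0 0 0;0 0 0 0;0 0 0 0",
  "gripper": 0
}}

```text
t: 32.45
tcp_pos: [0.6189, 0.0304, 0.0997]
tool_rot: [0.708, 0.707, -0.0, -0.0]
force: [0.1, -0.5, -1.3]
finger_gap: 1.004
gripper_force: 0.0
```

>>> {"name": "step_arm", "arguments": {
  "targets": "0 0 -20 0;0 0 -60 0;0 0 -110 0;0 0 -120 0;0 -40 -120 0;0 -90 -120 0;0 -140 -120 0;0 -190 -120 0;0 -190 -120 0;0 -190 -120 0"
}}

```text
t: 33.45
tcp_pos: [0.4274, 0.0308, 0.2197]
tool_rot: [0.708, 0.707, -0.0, -0.0]
force: [1.1, 0.0, 0.1]
finger_gap: 0.999
gripper_force: 0.0
```

Run:
```python
from h import *
s,im=snap("top","top3.png"); snap("side","side3.png")
a=cv2.imread("pics/top3.png")[135:275,150:375]; b=cv2.imread("pics/side3.png")[140:260,170:340]
a=cv2.resize(a,(800,498),interpolation=cv2.INTER_CUBIC); cv2.imwrite("pics/c3.png",a)
cv2.imwrite("pics/c4.png",cv2.resize(b,None,fx=4,fy=4,interpolation=cv2.INTER_CUBIC))
```

```text
(no output)
```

View pics/c3.png

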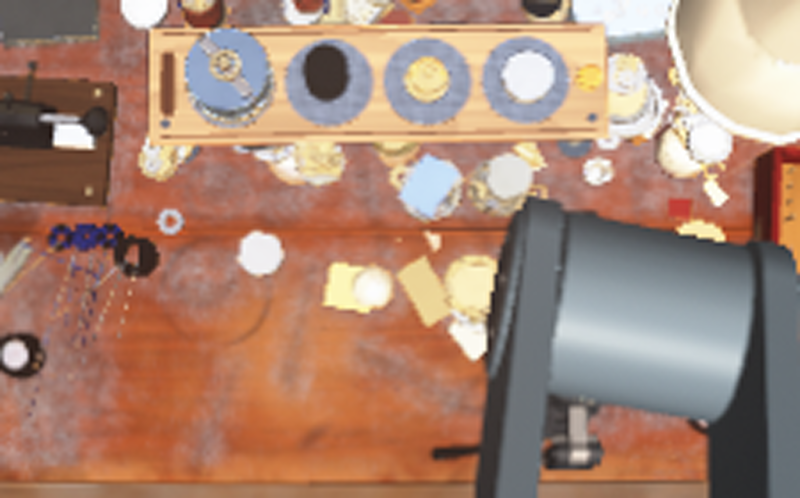

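View pics/c4.png

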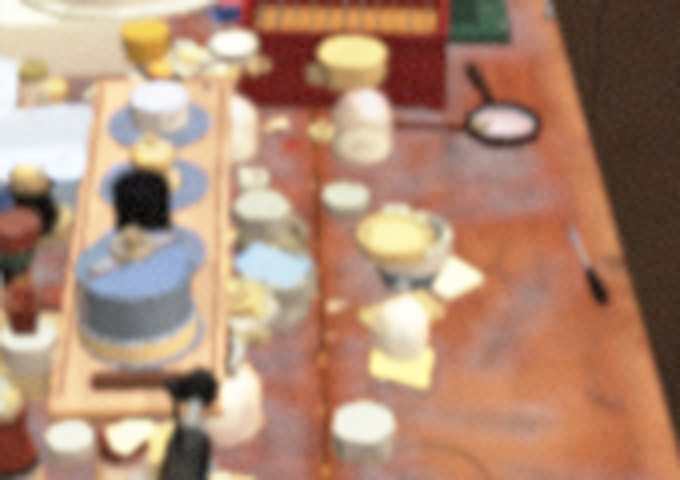

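Run:
```python
from h import *
k=800/225
for n,p,z in [("tin",(528,77),.116),("dA",(525,80),.097),("box",(427,77),.127),("dB",(427,81),.097),("jar",(327,72),.142),("dC",(329,81),.097),("strap",(227,64),.143)]:
    print(n,at_z("top",np.array([150,135])+(np.array(p)+.5)/k-.5,z).round(4))
for n in("strap_pot","black_jar","boxwood_pot","round_tin"):
  for r in manip.mark_of("top",n)[:2]:
    if r["position"][1]<175: print(n,r["p"],at_z("top",r["position"],.097))
print(manip.sense()["t"])
```

```text
tin [0.6172 0.0305 0.116 ]
dA [0.6191 0.0306 0.097 ]
box [0.6147 0.1018 0.127 ]
dB [0.6184 0.1006 0.097 ]
jar [0.615  0.1705 0.142 ]
dC [0.6185 0.1704 0.097 ]
strap [0.6206 0.2388 0.143 ]
strap_pot 0.56 [0.61646097 0.23922288 0.097     ]
black_jar 0.43 [0.62843631 0.18096813 0.097     ]
boxwood_pot 0.47 [0.62234064 0.10014454 0.097     ]
round_tin 0.71 [0.61666325 0.02812523 0.097     ]
round_tin 0.39 [0.62135165 0.23217036 0.097     ]
33.75
```

All four pots are within about 3 mm of their disc centres, which is inside the measuring error. They stand upright in the right order, so I'm handing in.

```bash
python3 -c "
from station import manip
print(manip.sign_off())"
```

```text
the job is handed in; nothing more can be done
None
```

I handed the job in at about 34 s: round tin, boxwood pot, black jar and clamp-lid pot stand upright on the discs in that order from the brass knob, each within about 4 mm of its disc's centre by the top camera. The eyeglass and magnifier were not touched.

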